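# Show the bearing ball to the inspection camera

### The job

Lift the round dust cover off the bearing tray and stand it on the bench, knob up. Then pick the tray up by its upright handle, carry it level so that the loose ball never leaves its pocket, and hold the ball about 80 mm straight in front of the inspection camera's lens, at lens height, with the ball end of the tray pointing at the lens. Finish while still holding the tray there, level and still in the air, and leave the other things on the bench alone.

Things in the scene. Friction and masses are not known exactly. Their poses are not given: they have to be found in the camera images.
- tray: Loose aluminium tray, 200 (x) x 90 (y) mm, 6 mm plate, lip 11 mm high, about 0.45 kg, balanced at its handle. Origin: centre of underside; z up. Upright steel handle in the middle, 14 mm thick in x, 34 mm wide in y. Two round pockets (rings 40 mm outside, 28 mm inside, 3 mm deep, rim 14 mm above the underside) at x = +65 and -65 mm. The +x one holds the ball, under the cover; the other is empty
- tray_pocket (a point): Point on the tray at x = +65 mm, y = 0, 23 mm above its underside: where the ball's centre is when it rests in the middle of its pocket. Axes as the tray's.
- tray_handle_top (a point): Centre of the top face of the tray's handle, 95 mm above the tray's underside. The handle's upper half can be gripped across either pair of faces. Axes as the tray's.
- ball_center (a point): Centre of the loose steel ball, 24 mm in diameter, 56 g, hidden under the cover at first. It can roll about 6 mm to any side inside its pocket and climbs out over the 3 mm rim when the tray is tipped or jerked hard. Its axes mean nothing.
- cover: Loose round grey dust cover, a cap open below: 56 mm in diameter, 38 mm high, 90 g, with an upright knob 18 mm in diameter and 28 mm high on top (66 mm in all). Origin: centre of its open lower edge; z up through the knob. At first it stands on the tray's plate (lower edge 6 mm above the bench) over ball and pocket ring, not fastened. It must rise at least 35 mm to clear the ball.
- inspection_camera: Inspection camera on a stand, fixed to the bench: round foot 90 mm in diameter, grey housing 70 x 56 x 52 mm, its middle 160 mm and its top 186 mm above the bench, with a dark lens barrel 42 mm in diameter that looks level along the body's -x, roughly towards the robot. Origin: centre of the foot's underside; z up.
- lens (a point): Centre of the lens front, 65 mm from the stand's axis along the camera's -x, 160 mm above the bench. Axes as the camera's.
- focus (a point): Point in the air 80 mm straight in front of the lens, 160 mm above the bench: where the ball is to be held. Axes as the camera's.
- pliers_orange: Bystander: orange-handled pliers lying on the bench, 63 x 196 x 14 mm. Origin: centre of its underside.
- weld_magnet: Bystander: red arrow-shaped welding magnet lying flat, 68 x 110 x 16 mm. Origin: centre of its underside.
- nut_m24: Bystander: large dark hexagon nut, 36 x 41 x 19 mm. Origin: centre of its underside.
- centre_punch: Bystander: dark steel centre punch lying on the bench, 13 x 118 x 13 mm. Origin: centre of its underside.
Things that resemble listed ones, but are neither listed nor needed, are in the scene too. Several things have the shape of the cover; the one meant has the colours described above.

How it is judged:
By the outcome, as a careful person would: the job done as asked, in the order asked, and still so for the second after the job is handed in, while the arm keeps its last pose, push and grip.
It also fails if it takes over 61 s, if anything falls off the work surface, if the arm or the gripper's body presses on something with over 40 N, if the wrist force passes 120 N, or if a joint passes its speed limit or range.

### The arm

A 6-joint arm with a two-finger parallel gripper is mounted at the origin on the work surface; the furniture and walls round the work are solid. World frame = base frame: x ahead of the robot, y to its left, z up, the work surface at z = 0. Lengths are in mm, angles in rad, forces in N, time in s.
With the tool pointing down it reaches from about 400 to 825 mm from the base axis. Payload 7 kg.
Tool frame: the origin (TCP) lies on the centre line of the jaws, within the pads' length; the fingertips stand 8 mm ahead of it and the grasp point (between the pads) lies 11 mm behind it; z points along the fingers, y is the line along which they close (so a half turn about z gives the same grasp; the last joint's range is limited). The gripper opens to 88 mm and grips with 3 to 60 N. Pads are 19 mm wide; open, the fingers measure 130 mm over their backs; the gripper's body (78 mm by 193 mm) begins 47 mm behind the grasp point.
Start: joints at [1.389, 0.359, 0.012, 0, -1.224, -0.288], TCP at [305.582, 601.843, 234.561] pointing down, gripper open.
Joint ranges: [-3.07, 3.07], [-1.43, 2.12], [-1.02, 1.25], [-3.03, 1.67], [-3.05, -0], [-3.03, 3.03]. Speed limits (rad/s): [2.39, 2.39, 3.01, 3.14, 3.14, 3.14].

### API

Orientations are given as a rotation vector (axis times angle).
In Python, from plant import env, vision, job, recognise, masks_of gives the robot as it stands.
- The arm moves only by the shell command python3 -m pendant 'ROWS'. ROWS is text: rows parted by semicolons, each of 7 numbers parted by spaces: the shift along the tool's x, y, z in m, then the turn, a rotation vector about the tool's x, y, z in degrees, then the closure in counts, from 0 (fully open) to 255 (shut). A call has exactly 10 rows; each row is the pose to reach, as a shift and turn from the pose commanded when the call began, along the tool's axes at that moment; what a row does not reach only later rows make up. A row lasts 1/12 s, in which the tool goes at most 41.7 mm and 7.16 degrees, less where a joint would pass 70% of its speed; a pose out of reach is approached as far as the arm can. A call with a gripper value outside its range is refused whole. The fingers move at their own pace and stop on an object; the grip force is fixed at half the most. Time passes only in rows, so rows that repeat a pose let the fingers close, or fill a call up. It gives the time, the measured TCP pose, the force, the opening and the grip force at its end, in the units of the state.
- env.observe(): the state, without advancing time (a new reading comes with each control period).
- vision.grab_frame(name): name is "side" or "top" or "wrist"; returns a dict with "pixels" (480x640x3 uint8, blue, green, red), "z_map" (480x640 float32, mm along the optical axis (not along the pixel's ray), 0 where there is no reading), "fx", "fy", "cx", "cy" (pixels), "distortion" ([k1, k2, p1, p2, k3] as OpenCV has them; the pictures are not rectified), "rvec" (rotation vector, rad) and "tvec" (3), from world to camera coordinates, as OpenCV has them; the wrist camera has in their place "mount" (4x4, takes a point from camera to tool coordinates, whose origin is the TCP and whose axes are the flange's). Camera axes: x right, y down, z forward; pixel columns grow to the right and rows downward; lengths in mm; the calibration is good to about 2 mm. A picture is of the moment at which its call begins: read the wrist's pose just before it.
- job.sign_off(): hands the job in; it is judged then, once.
Trained networks look in the newest picture that a camera, given by its name, has taken for a name from the list of things; names that differ only in an ending like _2 or _b are one class to them, and where a whole thing is asked for, a point or a joint stands for the part that bears it (a point fixed in the world has none). Each returns a list of dicts, best first, with "p" (0 to 1); they miss things now and then, are a little off and sometimes report something else, mostly with a low value. They report only what shows in the picture. A call takes as long as a camera call. They do not tell look-alikes from the thing itself.
- recognise(camera, name): "point" ([column, row] in pixels, amid what is visible of it).
- masks_of(camera, name): "region" (480x640 bool, what is visible of it) and "point" ([column, row] in pixels, amid what is visible of it).
The state is a dict: "t": time; "joint_pos": joint angles; "qvel": joint speeds; "joint_efforts": joint torques, N m; "ee_pos": TCP position; "tool_rot": TCP orientation; "contact_force": force on the tool from outside, world axes, zero at the start; "moment": the same for the moment, N m; "gripper_width": finger opening in mm; "grasp_force": force on a finger pad.
Only numpy, scipy, OpenCV 4.12 (cv2) and the standard library are available. Lean on these libraries where they do the work, as an engineer would, in place of code of your own. Each camera call takes 0.05 s, during which the arm holds its last target. There are 200 camera calls.

## Working session

There is one attempt and no reset: what is moved stays moved. The work goes in short steps, Python scripts to look and compute and a shell command to move; the robot and the scene stay as the last step left them, time stands still between calls to the robot, and variables do not carry over. Pictures are saved under pics/ and viewed, at most 10 in all, crops included, and the job is handed in when it is done.

```bash
mkdir -p pics; ls; cat > h.py <<'E'
import numpy as np, cv2
from scipy.spatial.transform import Rotation as R
from plant import env, vision, job, recognise, masks_of
def grab(n):
    s=env.observe(); f=vision.grab_frame(n); f['s']=s; return f
def world(f,uv,z=None):
    """uv Nx2 -> world pts (N,3), using z_map or the given depths"""
    uv=np.asarray(uv,float).reshape(-1,2)
    K=np.array([[f['fx'],0,f['cx']],[0,f['fy'],f['cy']],[0,0,1]])
    n=cv2.undistortPoints(uv.reshape(-1,1,2),K,np.array(f['distortion'],float)).reshape(-1,2)
    if z is None: z=f['z_map'][uv[:,1].round().astype(int),uv[:,0].round().astype(int)]
    P=np.c_[n,np.ones(len(n))]*np.reshape(z,(-1,1))
    if 'mount' in f:
        m=np.array(f['mount']); P=P@m[:3,:3].T+m[:3,3]
        return R.from_rotvec(f['s']['tool_rot']).apply(P)+f['s']['ee_pos']
    r=R.from_rotvec(np.ravel(f['rvec'])).as_matrix()
    return (P-np.ravel(f['tvec']))@r
def cloud(f,mask):
    v,u=np.nonzero(mask&(f['z_map']>0)); return world(f,np.c_[u,v])
E
python3 - <<'E'
from h import *
print(env.observe())
for c in ['top','side']:
    f=grab(c); cv2.imwrite(f'pics/{c}.png',f['pixels'])
    for n in ['tray','tray_handle_top','cover','inspection_camera','pliers_orange','weld_magnet','nut_m24','centre_punch']:
        for d in masks_of(c,n):
            P=cloud(f,d['region'])
            if len(P)<5: continue
            print(c,n,round(d['p'],2),np.round(d['point']),len(P),'med',np.median(P,0).round(),'lo',np.percentile(P,2,axis=0).round(),'hi',np.percentile(P,98,axis=0).round())
E
```

```text
pics
{'t': 0.0, 'joint_pos': array([ 1.38913239e+00,  3.59375799e-01,  1.10807368e-02, -3.35607675e-04,
       -1.22410896e+00, -2.88106949e-01]), 'qvel': array([ 0.00038131,  0.00132892, -0.00021461,  0.00039167,  0.000184  ,
        0.00078303]), 'joint_efforts': array([-1.18738695e-03, -5.82705116e+01,  2.93058211e+01,  6.99716136e+00,
        6.69296103e-03, -1.60646036e-04]), 'ee_pos': array([305.37010983, 601.45049423, 233.641993  ]), 'tool_rot': array([ 3.05370824e+00, -7.30944768e-01, -3.60433958e-04]), 'contact_force': array([-0.18450018,  0.27006177, -0.95431151]), 'moment': array([-0.01925825, -0.04262263,  0.0477127 ]), 'grasp_force': 0.0, 'gripper_width': 87.61684786827598}
top tray 0.63 [273. 268.] 2119 med [481. 158.  10.] lo [403. 109.   2.] hi [594. 226.  96.]
top tray_handle_top 0.78 [270. 269.] 2145 med [481. 158.  10.] lo [402. 111.   2.] hi [594. 223.  96.]
top tray_handle_top 0.64 [462. 366.] 930 med [ 432. -369.   16.] lo [ 376. -414.    1.] hi [ 467. -335.   21.]
top cover 0.97 [223. 241.] 437 med [494. 295.  39.] lo [474. 276.   2.] hi [522. 327.  69.]
top co
[... 1191 characters left out ...]
.61 [331. 210.] 322 med [596. 288.  38.] lo [571. 273.   3.] hi [622. 358.  68.]
side inspection_camera 0.97 [378. 296.] 2323 med [ 720. -218.  149.] lo [ 664. -243.    2.] hi [ 762. -137.  190.]
side pliers_orange 0.66 [318. 197.] 107 med [547. 421.  15.] lo [501. 367.  -0.] hi [560. 486.  21.]
side weld_magnet 0.91 [249. 381.] 1002 med [ 432. -374.   16.] lo [ 376. -418.    1.] hi [ 466. -337.   20.]
side weld_magnet 0.33 [289. 245.] 1146 med [486. 155.  11.] lo [405. 105.   4.] hi [594. 213.  94.]
side nut_m24 0.62 [294. 242.] 1228 med [488. 155.  10.] lo [404. 103.   2.] hi [596. 218.  96.]
side centre_punch 0.5 [269. 290.] 177 med [443. -63.  12.] lo [412. -91.   1.] hi [483. -19.  19.]
```

View pics/top.png

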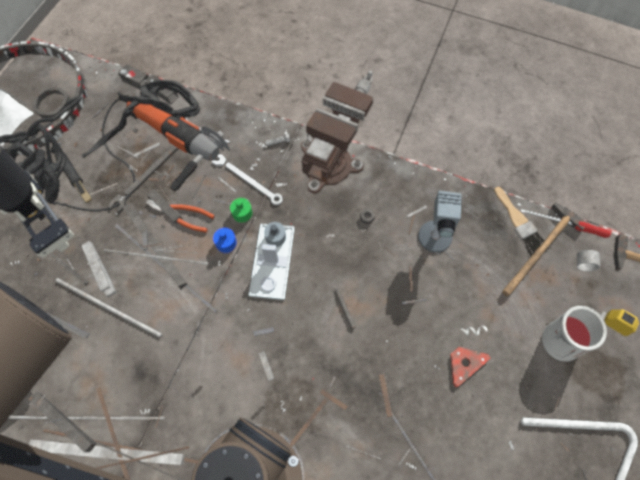

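View pics/side.png

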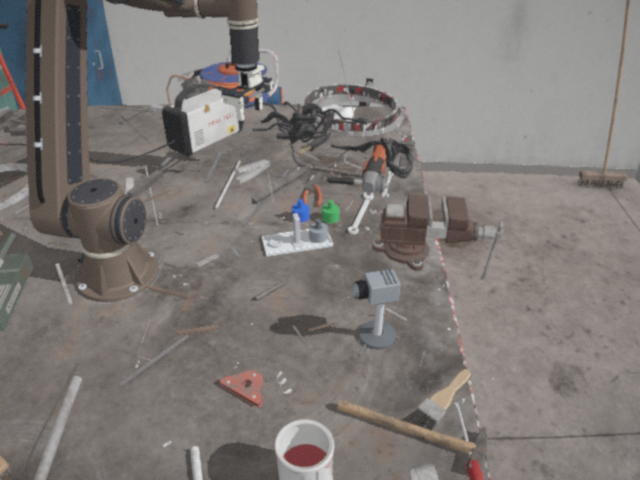

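The top view shows the tray at about (270,265). Three covers are in view: blue at (223,241), green at (242,211) and grey at (274,232). The grey one fits, because its colour matches and it stands on the tray. The camera is at (443,225), with its lens towards the robot. Next I'll enlarge a crop to confirm and fit the geometry.

```bash
python3 - <<'E'
from h import *
for c in ['top','side']:
    f=grab(c)
    if c=='top':
        cv2.imwrite('pics/crop.png',cv2.resize(f['pixels'][180:310,200:330],None,fx=4,fy=4,interpolation=cv2.INTER_CUBIC))
    m={n:[d for d in masks_of(c,n)] for n in ['tray','cover','inspection_camera']}
    t=cloud(f,m['tray'][0]['region'])
    pl=t[(t[:,2]<18)]; (cc,sz,a)=cv2.minAreaRect(pl[:,:2].astype(np.float32)); print(c,'tray',cc,sz,a)
    h=t[t[:,2]>85]; print('handle',h.mean(0),len(h))
    for d in m['cover']:
        P=cloud(f,d['region']); k=P[(P[:,2]>58)&(P[:,2]<80)]; s=P[(P[:,2]>30)&(P[:,2]<55)]
        print('cover',d['point'],'knob',np.median(k,0),len(k),'shoulder',cv2.minEnclosingCircle(s[:,:2].astype(np.float32)))
    d=m['inspection_camera'][0]; P=cloud(f,d['region'])
    top=P[(P[:,2]>182)&(P[:,2]<195)]; print('housetop',cv2.minAreaRect(top[:,:2].astype(np.float32)),len(top))
    ft=P[P[:,2]<14]; print('foot',cv2.minEnclosingCircle(ft[:,:2].astype(np.float32)),len(ft))
    al=P[P[:,2]>140]; print('upper',cv2.minAreaRect(al[:,:2].astype(np.float32)))
    v,u=np.nonzero(d['region']&(f['z_map']>0)); W=world(f,np.c_[u,v]); dark=f['pixels'][v,u].max(1)<70
    L=W[dark&(W[:,2]>130)]; print('lens dark',np.median(L,0),len(L),np.percentile(L,[5,95],axis=0))
E
```

```text
top tray (499.6173095703125, 169.366943359375) (201.45370483398438, 93.7054672241211) 16.9022274017334
handle [497.60847274 167.78213691  94.28779585] 91
cover [242.4, 209.8] knob [594.36414335 299.5362631   64.78254921] 40 shoulder ((594.4857177734375, 300.04229736328125), 29.493568420410156)
cover [274.8, 233.3] knob [561.84524683 184.35594032  71.47739622] 49 shoulder ((562.3757934570312, 186.91372680664062), 29.239688873291016)
cover [224.0, 239.2] knob [498.75416726 301.71193244  66.34548313] 35 shoulder ((499.86773681640625, 302.431396484375), 28.638887405395508)
housetop ((708.2583618164062, -206.31996154785156), (99.81217193603516, 55.36249923706055), 14.948808670043945) 632
foot ((774.8800048828125, -200.0973663330078), 96.49386596679688) 332
upper ((707.5850830078125, -206.33421325683594), (102.80989074707031, 56.99149703979492), 14.151933670043945)
lens dark [ 677.4818524  -209.48502601  177.60321695] 156 [[ 663.7832866  -229.39843865  168.009971  ]
 [ 688.46845384 -195.22627329  183.33497615]]
side tray (496.65264892578125, 175.53578186035156) (199.687255859375, 110.73716
[... 237 characters left out ...]
 knob [595.6016719  299.24265956  64.82941979] 27 shoulder ((594.8937377929688, 299.2524108886719), 31.833431243896484)
cover [299.8, 209.7] knob [499.48230088 300.15990299  66.12934022] 24 shoulder ((501.6210021972656, 302.0821533203125), 32.70962142944336)
housetop ((709.3159790039062, -207.25311279296875), (99.85263061523438, 60.18840408325195), 12.216748237609863) 584
foot ((737.10791015625, -96.26431274414062), 153.06944274902344) 493
upper ((708.972412109375, -207.3275146484375), (101.84786987304688, 60.18840408325195), 12.216748237609863)
lens dark [ 681.70018022 -227.28775299  175.46883466] 171 [[ 671.69984609 -235.172401    155.28468044]
 [ 691.54177284 -208.08169978  183.45976225]]
```

View pics/crop.png

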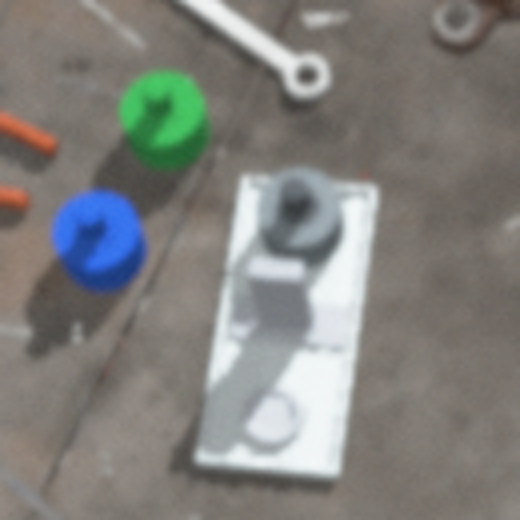

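The crop confirms it: the grey cover is at crop (300,215) on the ball end of the tray, the blue and green look-alikes are on the bench, and the empty pocket is at crop (272,418). I'm setting out to a point above the cover.

```bash
cat >> h.py <<'E'
def go(x,y,z,yaw):
    """shift (m) and turn (deg) in tool axes to TCP x,y,z, pointing down, tool x at yaw deg"""
    s=env.observe(); r=R.from_rotvec(s['tool_rot'])
    t=R.from_euler('z',yaw,degrees=True)*R.from_euler('x',180,degrees=True)
    print('TCP',np.round(s['ee_pos'],1),'t',round(s['t'],2),'w',round(s['gripper_width'],1),'F',np.round(s['contact_force'],1))
    print('shift',np.round(r.inv().apply(np.array([x,y,z])-s['ee_pos'])/1000,4),'turn',np.round((r.inv()*t).as_rotvec(degrees=True),2))
E
python3 -m pendant '0.02 0.012 0.001 0 0 -2 0; 0.05 0.03 0.003 0 0 -6 0; 0.085 0.052 0.006 0 0 -11 0; 0.12 0.073 0.009 0 0 -16 0; 0.155 0.094 0.012 0 0 -21 0; 0.19 0.116 0.015 0 0 -26 0; 0.225 0.137 0.018 0 0 -31 0; 0.26 0.158 0.02 0 0 -36 0; 0.295 0.18 0.022 0 0 -40 0; 0.325 0.198 0.024 0 0 -43 0'
python3 -c "
from h import *
go(562.5,185,200,16)"
```

```text
t: 2.13
ee_pos: [506.5, 275.9, 210.8]
tool_rot: [-3.11, -0.445, -0.001]
contact_force: [0.1, 0.6, 0.5]
gripper_width: 87.6
grasp_force: 0.0
TCP [506.5 275.9 210.8] t 2.13 w 87.6 F [0.1 0.6 0.5]
shift [0.0282 0.1029 0.0108] turn [-0.01 -0.02  0.29]
```

```bash
python3 -m pendant '0.004 0.015 0.001 0 0 0 0; 0.01 0.036 0.004 0 0 0 0; 0.018 0.065 0.007 0 0 0 0; 0.024 0.088 0.009 0 0 0 0; 0.028 0.1 0.011 0 0 0 0; 0.028 0.103 0.011 0 0 0 0; 0.028 0.103 0.011 0 0 0 0; 0.028 0.103 0.011 0 0 0 0; 0.028 0.103 0.011 0 0 0 0; 0.028 0.103 0.011 0 0 0 0'
python3 - <<'E'
from h import *
f=grab('wrist'); cv2.imwrite('pics/w1.png',f['pixels'])
for d in masks_of('wrist','cover'):
    P=cloud(f,d['region']); k=P[(P[:,2]>62)&(P[:,2]<80)]
    print(d['p'],d['point'],'knob',np.median(k,0),k.min(0),k.max(0),len(k))
for d in masks_of('wrist','tray')[:1]:
    P=cloud(f,d['region']);h=P[(P[:,2]>88)&(P[:,2]<102)]
    print('handle',cv2.minAreaRect(h[:,:2].astype(np.float32)) if len(h) else 0,h.mean(0))
    print('tray',cv2.minAreaRect(P[P[:,2]<20][:,:2].astype(np.float32)))
go(562.5,185,55,16)
E
```

```text
t: 2.97
ee_pos: [560.9, 187.9, 199.8]
tool_rot: [-3.11, -0.441, -0.0]
contact_force: [-0.4, -0.5, 0.4]
gripper_width: 87.7
grasp_force: 0.0
0.85 [180.4, 241.8] knob [500.4072475  302.97446901  66.2354949 ] [491.18887624 295.20655267  62.01411371] [508.10117928 311.8795643   68.46608506] 322
0.7 [312.3, 217.4] knob [562.71260729 188.09460119  72.03792674] [553.00870174 179.00230346  62.01240013] [570.20175423 196.35144858  74.22280044] 396
0.6 [203.2, 146.2] knob [595.39948961 302.10880426  66.29398884] [586.04183543 293.95792388  62.14983431] [603.5614301  310.95637403  69.47814969] 410
handle ((498.5696716308594, 170.14495849609375), (14.155909538269043, 33.56249237060547), 16.824214935302734) [499.84181471 170.18237817  94.48967818]
tray ((511.7305603027344, 173.82083129882812), (170.0595703125, 92.73799133300781), 16.29673957824707)
TCP [561.  187.6 199.7] t 3.12 w 87.6 F [-0.5 -0.3 -0.6]
shift [0.0007 0.003  0.1447] turn [-0.01 -0.02  0.14]
```

View pics/w1.png

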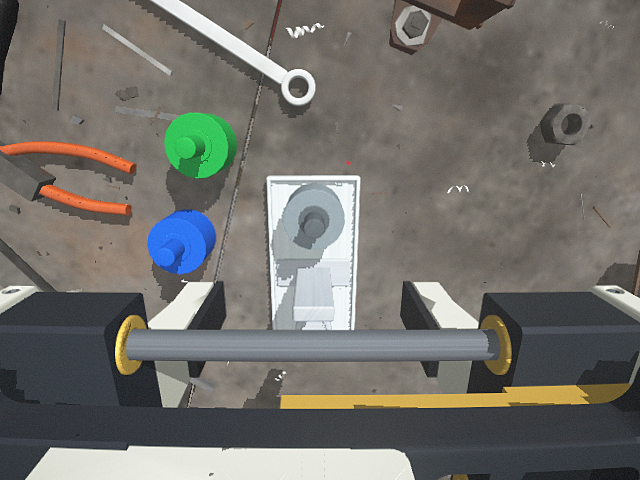

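The wrist view shows the grey cover at (312,217) with its knob below the gripper, at about (562,188). It is between the open fingers' line, so I'm descending.

```bash
python3 -m pendant '0.001 0 0.01 0 0 0 0; 0.001 0 0.03 0 0 0 0; 0.001 0 0.055 0 0 0 0; 0.001 0 0.08 0 0 0 0; 0.001 0 0.105 0 0 0 0; 0.001 0 0.125 0 0 0 0; 0.001 0 0.138 0 0 0 0; 0.001 0 0.144 0 0 0 0; 0.001 0 0.144 0 0 0 0; 0.001 0 0.144 0 0 0 0'
python3 -m pendant '0 0 0 0 0 0 120; 0 0 0 0 0 0 160; 0 0 0 0 0 0 190; 0 0 0 0 0 0 220; 0 0 0 0 0 0 255; 0 0 0 0 0 0 255; 0 0 0 0 0 0 255; 0 0 0 0 0 0 255; 0 0 0 0 0 0 255; 0 0 0 0 0 0 255'
```

```text
t: 3.95
ee_pos: [562.3, 187.4, 55.6]
tool_rot: [3.11, 0.44, -0.0]
contact_force: [0.1, 1.2, 0.1]
gripper_width: 87.6
grasp_force: 0.0
t: 4.78
ee_pos: [562.1, 187.2, 55.5]
tool_rot: [3.111, 0.439, -0.0]
contact_force: [-0.7, 0.0, 0.3]
gripper_width: 26.6
grasp_force: 0.0
```

```bash
python3 -m pendant '0 0 0 0 0 0 255; 0 0 0 0 0 0 255; 0 0 0 0 0 0 255; 0 0 0 0 0 0 255; 0 0 0 0 0 0 255; 0 0 0 0 0 0 255; 0 0 -0.002 0 0 0 255; 0 0 -0.006 0 0 0 255; 0 0 -0.012 0 0 0 255; 0 0 -0.02 0 0 0 255'
python3 -m pendant '0 0 -0.01 0 0 0 255; 0 0 -0.02 0 0 0 255; 0 0 -0.035 0 0 0 255; 0 0 -0.05 0 0 0 255; 0 0 -0.065 0 0 0 255; 0 0 -0.08 0 0 0 255; 0 0 -0.09 0 0 0 255; 0 0 -0.095 0 0 0 255; 0 0 -0.098 0 0 0 255; 0 0 -0.1 0 0 0 255'
python3 - <<'E'
from h import *
f=grab('wrist'); cv2.imwrite('pics/w2.png',f['pixels'])
for n in ['ball_center','cover']: print([(round(d['p'],2),d['point'],world(f,[d['point']]).round()) for d in recognise('wrist',n)])
go(650,80,175,16)
E
```

```text
t: 5.62
ee_pos: [562.0, 187.1, 75.9]
tool_rot: [3.11, 0.439, -0.001]
contact_force: [-0.4, -0.0, -0.3]
gripper_width: 17.0
grasp_force: 30.0
t: 6.45
ee_pos: [562.0, 187.2, 175.7]
tool_rot: [-3.111, -0.439, 0.0]
contact_force: [-0.6, 0.7, -1.7]
gripper_width: 17.1
grasp_force: 30.0
[(0.84, [308.6, 217.2], array([[566., 192.,  32.]]))]
[(0.92, [313.9, 267.9], array([[575., 190., 165.]])), (0.91, [190.6, 146.0], array([[599., 296.,  48.]])), (0.85, [169.8, 249.3], array([[508., 300.,  40.]]))]
TCP [561.8 187.1 174.9] t 6.6 w 17.3 F [ 0.2 -0.2 -1.9]
shift [ 5.510e-02  1.273e-01 -1.000e-04] turn [0.01 0.06 0.07]
```

View pics/w2.png

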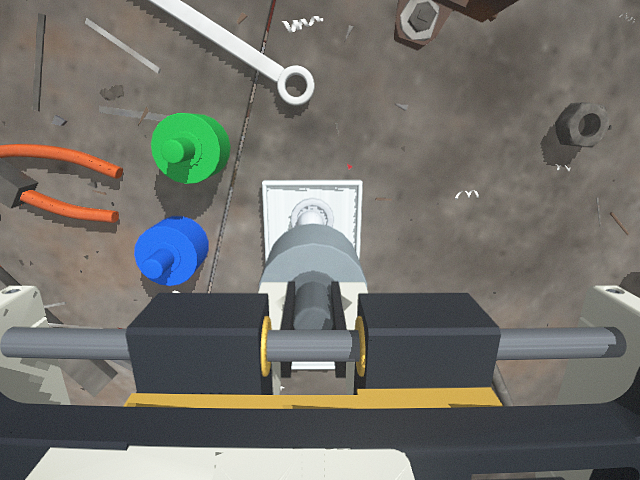

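The ball shows at (309,217), resting in its pocket, and the cover is in the gripper. I'll set it down on clear bench near (620,70).

```bash
python3 -m pendant '0.002 0.008 0 0 0 0 255; 0.005 0.025 0 0 0 0 255; 0.009 0.048 0 0 0 0 255; 0.014 0.072 0 0 0 0 255; 0.018 0.096 0 0 0 0 255; 0.021 0.114 0 0 0 0 255; 0.023 0.125 0 0 0 0 255; 0.0235 0.128 0 0 0 0 255; 0.0235 0.128 0.005 0 0 0 255; 0.0235 0.128 0.015 0 0 0 255'
python3 -m pendant '0 0 0.015 0 0 0 255; 0 0 0.035 0 0 0 255; 0 0 0.055 0 0 0 255; 0 0 0.073 0 0 0 255; 0 0 0.088 0 0 0 255; 0 0 0.098 0 0 0 255; 0 0 0.104 0 0 0 255; 0 0 0.107 0 0 0 255; 0 0 0.108 0 0 0 255; 0 0 0.108 0 0 0 255'
```

```text
t: 7.43
ee_pos: [620.7, 71.1, 160.9]
tool_rot: [-3.11, -0.439, -0.003]
contact_force: [0.9, 0.3, -0.1]
gripper_width: 17.1
grasp_force: 30.0
t: 8.27
ee_pos: [620.5, 71.1, 53.0]
tool_rot: [-3.111, -0.44, -0.001]
contact_force: [0.5, 0.3, -1.6]
gripper_width: 17.5
grasp_force: 30.0
```

```bash
python3 -m pendant '0 0 0.001 0 0 0 255; 0 0 0.002 0 0 0 255; 0 0 0.0025 0 0 0 255; 0 0 0.003 0 0 0 255; 0 0 0.0035 0 0 0 255; 0 0 0.0035 0 0 0 255; 0 0 0.0035 0 0 0 255; 0 0 0.0035 0 0 0 255; 0 0 0.0035 0 0 0 255; 0 0 0.0035 0 0 0 255'
```

```text
t: 9.1
ee_pos: [620.4, 70.8, 49.4]
tool_rot: [-3.111, -0.44, -0.001]
contact_force: [-0.9, 0.8, 4.2]
gripper_width: 17.2
grasp_force: 30.0
```

Contact, about 6 N. Releasing and rising.

```bash
python3 -m pendant '0 0 0 0 0 0 200; 0 0 0 0 0 0 170; 0 0 0 0 0 0 140; 0 0 0 0 0 0 110; 0 0 0 0 0 0 80; 0 0 0 0 0 0 50; 0 0 0 0 0 0 20; 0 0 0 0 0 0 0; 0 0 0 0 0 0 0; 0 0 0 0 0 0 0'
python3 -m pendant '0 0 -0.005 0 0 0 0; 0 0 -0.015 0 0 0 0; 0 0 -0.03 0 0 0 0; 0 0 -0.05 0 0 0 0; 0 0 -0.075 0 0 0 0; 0 0 -0.1 0 0 0 0; 0 0 -0.12 0 0 0 0; 0 0 -0.135 0 0 0 0; 0 0 -0.14 0 0 0 0; 0 0 -0.14 0 0 0 0'
python3 - <<'E'
from h import *
f=grab('wrist'); 
for d in masks_of('wrist','cover'):
    P=cloud(f,d['region']); k=P[(P[:,2]>58)&(P[:,2]<80)]; print(d['p'],d['point'],np.median(k,0).round(),P[:,2].max())
go(499,169.5,190,-73.5)
E
```

```text
t: 9.93
ee_pos: [620.2, 70.7, 49.0]
tool_rot: [3.111, 0.439, -0.0]
contact_force: [0.9, 0.1, 0.4]
gripper_width: 73.6
grasp_force: 0.0
t: 10.77
ee_pos: [621.0, 71.0, 191.4]
tool_rot: [-3.11, -0.44, -0.006]
contact_force: [0.1, -0.7, -0.4]
gripper_width: 87.2
grasp_force: 0.0
0.89 [56.6, 268.7] [505. 301.  65.] 249.80882364091576
0.67 [63.7, 177.3] [596. 300.  66.] 68.2947428728537
0.56 [312.2, 221.5] [621.  71.  66.] 68.29343746400103
TCP [619.7  70.7 188.6] t 10.87 w 87.7 F [-0.3 -0.4  0.4]
shift [-0.0886 -0.1284 -0.0013] turn [1.000e-02 4.000e-02 8.957e+01]
```

```bash
python3 -m pendant '-0.004 -0.006 0 0 0 3 0; -0.012 -0.018 0 0 0 9 0; -0.022 -0.032 0 0 0 15 0; -0.033 -0.048 0 0 0 22 0; -0.044 -0.064 0 0 0 29 0; -0.055 -0.08 0 0 0 36 0; -0.066 -0.096 0 0 0 43 0; -0.077 -0.112 0 0 0 50 0; -0.085 -0.123 0 0 0 57 0; -0.0886 -0.1284 -0.001 0 0 63 0'
python3 -m pendant '0 0 0 0 0 6 0; 0 0 0 0 0 13 0; 0 0 0 0 0 19 0; 0 0 0 0 0 24 0; 0 0 0 0 0 26.5 0; 0 0 0 0 0 26.5 0; 0 0 0 0 0 26.5 0; 0 0 0 0 0 26.5 0; 0 0 0 0 0 26.5 0; 0 0 0 0 0 26.5 0'
python3 - <<'E'
from h import *
f=grab('wrist'); cv2.imwrite('pics/w3.png',f['pixels'])
for d in masks_of('wrist','tray')[:2]:
    P=cloud(f,d['region']);h=P[(P[:,2]>88)&(P[:,2]<102)]
    print(d['p'],'handle',cv2.minAreaRect(h[:,:2].astype(np.float32)) if len(h) else 0,np.median(h,0))
    print('tray',cv2.minAreaRect(P[P[:,2]<20][:,:2].astype(np.float32)))
print([(round(d['p'],2),d['point'],world(f,[d['point']]).round()) for d in recognise('wrist','ball_center')])
go(499,169.5,64,-73.5)
E
```

```text
t: 11.7
ee_pos: [497.5, 169.9, 188.6]
tool_rot: [2.876, -1.258, -0.003]
contact_force: [0.4, 0.0, -0.0]
gripper_width: 87.9
grasp_force: 0.0
t: 12.53
ee_pos: [499.4, 169.5, 189.8]
tool_rot: [2.519, -1.877, -0.0]
contact_force: [-0.0, -0.0, 0.6]
gripper_width: 87.7
grasp_force: 0.0
0.28 handle 0 [nan nan nan]
tray ((615.1212158203125, 71.16639709472656), (62.13288497924805, 48.19314193725586), 79.53427124023438)
[(0.96, [242.1, 221.3], array([[559., 187.,  35.]]))]
TCP [499.5 169.6 190. ] t 12.68 w 87.5 F [-0.7  0.6 -0.5]
shift [-1.00e-04  5.00e-04  1.26e-01] turn [0.  0.  0.1]
  return _methods._mean(a, axis=axis, dtype=dtype,
  ret = um.true_divide(
```

View pics/w3.png

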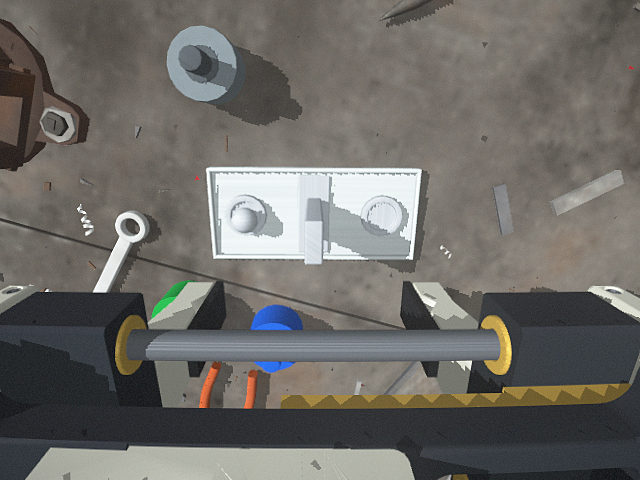

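The wrist view shows the ball in its pocket at (242,221), the handle at (313,235) centred between the jaws, and the cover standing at (203,63). Descending on the handle.

```bash
python3 -m pendant '0 0 0.008 0 0 0 0; 0 0 0.025 0 0 0 0; 0 0 0.047 0 0 0 0; 0 0 0.07 0 0 0 0; 0 0 0.092 0 0 0 0; 0 0 0.11 0 0 0 0; 0 0 0.121 0 0 0 0; 0 0 0.126 0 0 0 0; 0 0 0.126 0 0 0 0; 0 0 0.126 0 0 0 0'
python3 -m pendant '0 0 0 0 0 0 120; 0 0 0 0 0 0 150; 0 0 0 0 0 0 165; 0 0 0 0 0 0 180; 0 0 0 0 0 0 190; 0 0 0 0 0 0 195; 0 0 0 0 0 0 195; 0 0 0 0 0 0 195; 0 0 0 0 0 0 195; 0 0 0 0 0 0 195'
python3 -m pendant '0 0 0 0 0 0 198; 0 0 0 0 0 0 201; 0 0 0 0 0 0 204; 0 0 0 0 0 0 207; 0 0 0 0 0 0 210; 0 0 0 0 0 0 215; 0 0 0 0 0 0 220; 0 0 0 0 0 0 230; 0 0 0 0 0 0 255; 0 0 0 0 0 0 255'
```

```text
t: 13.52
ee_pos: [499.6, 169.6, 64.1]
tool_rot: [2.519, -1.878, 0.0]
contact_force: [0.1, 1.0, -0.5]
gripper_width: 87.6
grasp_force: 0.0
t: 14.35
ee_pos: [499.5, 169.6, 64.0]
tool_rot: [2.519, -1.878, 0.0]
contact_force: [0.1, -0.2, -0.3]
gripper_width: 26.9
grasp_force: 0.0
t: 15.18
ee_pos: [499.0, 169.4, 64.0]
tool_rot: [2.518, -1.878, -0.001]
contact_force: [-3.6, 0.2, 3.2]
gripper_width: 13.4
grasp_force: 30.0
```

```bash
python3 - <<'E'
from h import *
print(env.observe()['grasp_force'],env.observe()['moment'])
E
```

```text
29.992307424545288 [ 0.02489352  1.38410062 -0.06223219]
```

```bash
python3 -m pendant '0 0 -0.0003 0 0 0 255; 0 0 -0.001 0 0 0 255; 0 0 -0.002 0 0 0 255; 0 0 -0.0035 0 0 0 255; 0 0 -0.0055 0 0 0 255; 0 0 -0.008 0 0 0 255; 0 0 -0.011 0 0 0 255; 0 0 -0.0135 0 0 0 255; 0 0 -0.015 0 0 0 255; 0 0 -0.0155 0 0 0 255'
python3 - <<'E'
from h import *
f=grab('wrist'); cv2.imwrite('pics/w4.png',f['pixels'])
print([(round(d['p'],2),d['point'],world(f,[d['point']]).round()) for d in recognise('wrist','ball_center')])
s=env.observe();print(s['contact_force'],s['moment'],s['grasp_force'],s['gripper_width'])
v,u=np.mgrid[100:300:4,150:520:4]; 
P=world(f,np.c_[u.ravel(),v.ravel()]); r=(P-s['ee_pos'])
m=(P[:,2]>12)&(P[:,2]<28)&(np.hypot(r[:,0],r[:,1])<105); A=np.c_[P[m,:2]-s['ee_pos'][:2],np.ones(m.sum())]
c=np.linalg.lstsq(A,P[m,2],rcond=None)[0]; e=abs(A@c-P[m,2])<2.5
c=np.linalg.lstsq(A[e],P[m,2][e],rcond=None)[0]; print('plate slope deg',np.degrees(c[:2]),c[2],e.sum())
E
```

```text
t: 16.02
ee_pos: [499.7, 169.7, 80.0]
tool_rot: [-2.518, 1.877, -0.0]
contact_force: [0.5, -0.2, -5.7]
gripper_width: 13.7
grasp_force: 30.0
[(0.69, [206.3, 276.0], array([[556., 184.,  51.]]))]
[ 0.08496172  0.15994602 -5.21682261] [-0.00441495  0.02985179  0.01139703] 29.993524253368378 13.828749753344797
plate slope deg [ 0.12144394 -0.33620033] 22.776198627955374 1292
```

View pics/w4.png

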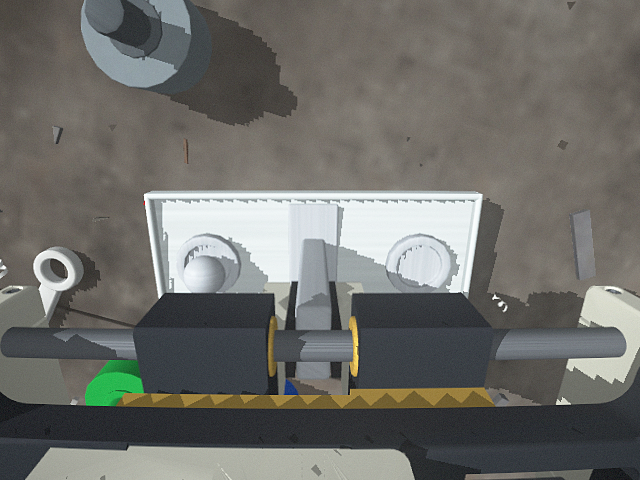

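The wrist view shows the ball still in its pocket at (206,276). The tray is about 16 mm up and the fitted slope is under 0.4°. Next is a gentle lift to carrying height.

```bash
python3 -m pendant '0 0 -0.002 0 0 0 255; 0 0 -0.006 0 0 0 255; 0 0 -0.012 0 0 0 255; 0 0 -0.02 0 0 0 255; 0 0 -0.029 0 0 0 255; 0 0 -0.039 0 0 0 255; 0 0 -0.049 0 0 0 255; 0 0 -0.059 0 0 0 255; 0 0 -0.069 0 0 0 255; 0 0 -0.079 0 0 0 255'
python3 -m pendant '0 0 -0.01 0 0 0 255; 0 0 -0.019 0 0 0 255; 0 0 -0.027 0 0 0 255; 0 0 -0.033 0 0 0 255; 0 0 -0.038 0 0 0 255; 0 0 -0.041 0 0 0 255; 0 0 -0.042 0 0 0 255; 0 0 -0.042 0 0 0 255; 0 0 -0.042 0 0 0 255; 0 0 -0.042 0 0 0 255'
python3 - <<'E'
from h import *
c=np.array([582,-237.])
for c0 in ['top','side']:
    f=grab(c0); d=masks_of(c0,'inspection_camera')[0]; P=cloud(f,d['region'])
    # housing top face only (grey), by side: fit box edges
    t=P[(P[:,2]>178)&(P[:,2]<195)]
    x=t[:,:2]-t[:,:2].mean(0); w,V=np.linalg.eigh(x.T@x); a=V[:,1]*np.sign(V[0,1]); print(c0,'pca yaw',np.degrees(np.arctan2(a[1],a[0])),len(t))
    st=P[(P[:,2]>30)&(P[:,2]<110)]; print('stem',np.median(st,0),st[:,:2].std(0),len(st))
    fo=P[(P[:,2]<12)&(np.hypot(P[:,0]-723,P[:,1]+203)<55)]; print('foot',cv2.minEnclosingCircle(fo[:,:2].astype(np.float32)))
go(519,-252,201,-76.5)
E
```

```text
t: 16.95
ee_pos: [499.5, 169.6, 159.8]
tool_rot: [-2.518, 1.878, -0.0]
contact_force: [0.8, -0.4, -6.8]
gripper_width: 13.9
grasp_force: 30.0
t: 17.78
ee_pos: [499.2, 169.4, 200.1]
tool_rot: [2.518, -1.877, -0.001]
contact_force: [-0.5, 0.1, -6.5]
gripper_width: 13.5
grasp_force: 30.0
top pca yaw 15.287270435721727 736
stem [ 715.22288121 -197.48164745   49.277029  ] [2.55677136 4.14949617] 34
foot ((726.1568603515625, -199.10922241210938), 49.378265380859375)
side pca yaw 9.965115867964641 674
stem [ 722.50546644 -210.23721222   70.53790904] [5.68763164 2.93052377] 206
foot ((722.0211791992188, -203.6922149658203), 46.28275680541992)
TCP [499.4 169.5 200.3] t 17.98 w 13.9 F [ 0.1  0.5 -6.2]
shift [ 0.4096  0.1015 -0.0005] turn [ 0.02 -0.01  3.08]
```

```bash
python3 -m pendant '0.002 0.0005 0 0 0 0 255; 0.006 0.0015 0 0 0 0 255; 0.012 0.003 0 0 0 0.2 255; 0.02 0.005 0 0 0 0.4 255; 0.03 0.0075 0 0 0 0.6 255; 0.042 0.0105 0 0 0 0.8 255; 0.055 0.0138 0 0 0 1 255; 0.068 0.017 0 0 0 1.2 255; 0.081 0.02 0 0 0 1.4 255; 0.094 0.0235 0 0 0 1.6 255'
python3 -m pendant '0.013 0.0034 0 0 0 0 255; 0.026 0.0068 0 0 0 0 255; 0.039 0.0102 0 0 0 0 255; 0.052 0.0136 0 0 0 0 255; 0.065 0.017 0 0 0 0 255; 0.078 0.0204 0 0 0 0 255; 0.091 0.0238 0 0 0 0 255; 0.104 0.0272 0 0 0 0 255; 0.117 0.0306 0 0 0 0 255; 0.13 0.034 0 0 0 0 255'
python3 -m pendant '0.012 0.003 0 0 0 0 255; 0.023 0.006 0 0 0 0 255; 0.032 0.0085 0 0 0 0 255; 0.039 0.01 0 0 0 0 255; 0.044 0.0115 0 0 0 0 255; 0.047 0.0125 0 0 0 0 255; 0.049 0.013 0 0 0 0 255; 0.05 0.013 0 0 0 0 255; 0.05 0.013 0 0 0 0 255; 0.05 0.013 0 0 0 0 255'
python3 - <<'E'
from h import *
f=grab('wrist'); cv2.imwrite('pics/w5.png',f['pixels'])
print([(round(d['p'],2),d['point'],world(f,[d['point']]).round()) for d in recognise('wrist','ball_center')])
for d in masks_of('wrist','inspection_camera')[:2]:
    P=cloud(f,d['region']); t=P[(P[:,2]>181)&(P[:,2]<193)]; print(d['p'],d['point'],len(t))
    if len(t)>20: print(cv2.minAreaRect(t[:,:2].astype(np.float32)),t.min(0),t.max(0))
go(519,-252,201,-76.5)
E
```

```text
t: 18.82
ee_pos: [503.8, 71.1, 200.7]
tool_rot: [-2.491, 1.914, -0.0]
contact_force: [0.4, -0.5, -7.2]
gripper_width: 13.6
grasp_force: 30.0
t: 19.65
ee_pos: [504.3, -63.1, 200.6]
tool_rot: [2.492, -1.913, 0.0]
contact_force: [-0.1, -0.4, -6.8]
gripper_width: 13.7
grasp_force: 30.0
t: 20.48
ee_pos: [505.0, -113.0, 200.6]
tool_rot: [-2.492, 1.912, 0.0]
contact_force: [-0.2, -0.4, -5.4]
gripper_width: 13.4
grasp_force: 30.0
[(0.77, [203.5, 275.7], array([[ 563., -100.,  170.]]))]
0.73 [83.7, 49.2] 17
TCP [ 504.9 -112.9  200.6] t 20.63 w 14.0 F [-0.4  0.7 -6.1]
shift [ 0.138   0.0224 -0.0004] turn [-0.    0.    1.51]
```

View pics/w5.png

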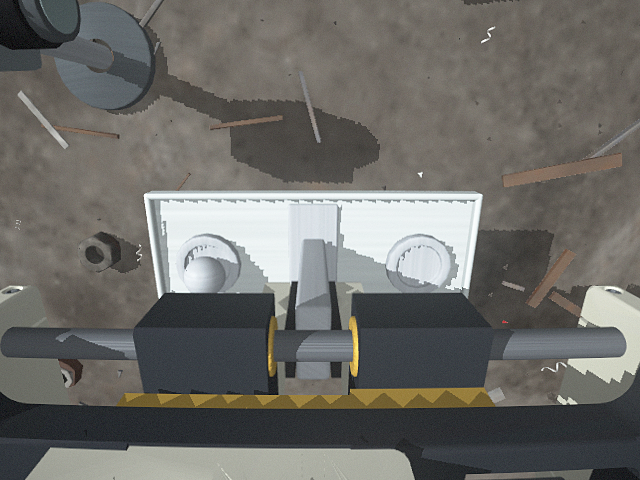

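The ball is still in its pocket at (204,276). The camera's foot is at (105,55) and its lens front at (60,18), so I can fit both from close by.

```bash
python3 - <<'E'
from h import *
f=grab('wrist')
v,u=np.mgrid[0:130,0:200]; uv=np.c_[u.ravel(),v.ravel()]; P=world(f,uv); P=P[f['z_map'][uv[:,1],uv[:,0]]>0]
near=np.hypot(P[:,0]-723,P[:,1]+203)<90
fo=P[near&(P[:,2]>4)&(P[:,2]<16)]; print('foot',len(fo),np.median(fo[:,2]),cv2.minEnclosingCircle(fo[:,:2].astype(np.float32)))
st=P[near&(P[:,2]>30)&(P[:,2]<115)]
if len(st): print('stem',np.median(st,0),len(st),st.min(0),st.max(0))
L=P[near&(P[:,2]>135)&(P[:,2]<183)]; print('upper',len(L),L.min(0),L.max(0))
for yaw in (10,12,14,16,18):
    a=np.radians(yaw); d=np.array([np.cos(a),np.sin(a)]); q=L[:,:2]@d; n=L[:,:2]@[-d[1],d[0]]
    k=q<np.percentile(q,1)+6
    h,e=np.histogram(q,bins=np.arange(q.min(),q.min()+12,1)); print(yaw,h.tolist(),round(q.min(),1),'lateral of front',n[k].min().round(1),n[k].max().round(1))
E
```

```text
foot 6739 12.317469411600001 ((731.0772094726562, -198.99685668945312), 81.57246398925781)
stem [ 714.10784009 -199.06847348   56.64520717] 1018 [ 711.52658452 -211.84037067   30.05362967] [ 722.64133022 -191.70151928   95.51856789]
upper 4607 [ 654.30276957 -222.89310371  135.23806101] [ 706.36222882 -177.17194902  182.0208214 ]
10 [143, 778, 555, 142, 69, 104, 92, 89, 116, 282, 206] 609.3 lateral of front -334.3 -310.8
12 [156, 891, 457, 106, 75, 106, 93, 82, 104, 271, 220] 597.8 lateral of front -355.5 -332.1
14 [112, 811, 552, 108, 78, 104, 91, 82, 90, 182, 273] 585.3 lateral of front -376.2 -352.9
16 [69, 703, 626, 158, 84, 91, 96, 92, 75, 127, 279] 572.1 lateral of front -396.5 -373.3
18 [67, 582, 636, 242, 86, 86, 102, 93, 80, 101, 204] 558.2 lateral of front -416.3 -393.3
```

```bash
python3 - <<'E'
from h import *
go(518.2,-250.6,201,-77)
E
```

```text
TCP [ 505.  -113.   200.6] t 20.68 w 13.9 F [-0.8 -0.3 -6.7]
shift [ 0.1364  0.0228 -0.0004] turn [-0.    0.    2.01]
```

```bash
python3 -m pendant '0.001 0.0002 0 0 0 0 255; 0.004 0.0007 0 0 0 0.2 255; 0.009 0.0015 0 0 0 0.4 255; 0.016 0.0027 0 0 0 0.6 255; 0.025 0.0042 0 0 0 0.8 255; 0.035 0.0058 0 0 0 1 255; 0.045 0.0075 0 0 0 1.2 255; 0.055 0.0092 0 0 0 1.4 255; 0.065 0.0108 0 0 0 1.6 255; 0.075 0.0125 0 0 0 1.8 255'
python3 -m pendant '0.01 0.0017 0 0 0 0.1 255; 0.02 0.0034 0 0 0 0.2 255; 0.03 0.005 0 0 0 0.2 255; 0.039 0.0065 0 0 0 0.2 255; 0.047 0.008 0 0 0 0.2 255; 0.053 0.009 0 0 0 0.2 255; 0.0575 0.0097 0 0 0 0.2 255; 0.06 0.0101 0 0 0 0.2 255; 0.061 0.0103 0 0 0 0.2 255; 0.0614 0.0103 0 0 0 0.2 255'
python3 - <<'E'
from h import *
for c in ['side','top','wrist']:
    f=grab(c)
    if c!='wrist':
        cv2.imwrite(f'pics/f_{c}.png',cv2.resize(f['pixels'][220:360,270:420] if c=='side' else f['pixels'][170:320,350:500],None,fx=4,fy=4,interpolation=cv2.INTER_CUBIC))
    for d in recognise(c,'ball_center')[:2]: print(c,round(d['p'],2),d['point'],world(f,[d['point']]).round(1))
    if c=='wrist':
        v,u=np.mgrid[0:290:2,0:330:2]; P=world(f,np.c_[u.ravel(),v.ravel()])
        for yaw in (10,11,12,13,14,15,16):
            a=np.radians(yaw); dd=np.array([np.cos(a),np.sin(a)]); L=P[(P[:,2]>137)&(P[:,2]<183)&(np.hypot(P[:,0]-665,P[:,1]+217)<35)]
            if len(L)<50: print('few',len(L)); break
            q=L[:,:2]@dd; n=L[:,:2]@[-dd[1],dd[0]]; h,e=np.histogram(q,bins=np.arange(q.min(),q.min()+8,1)); k=q<q.min()+5
            print(yaw,h.tolist(),q.min().round(1),n[k].min().round(1),n[k].max().round(1),L[k,2].min().round(),L[k,2].max().round())
go(518.2,-250.6,201,-77)
E
```

```text
t: 21.52
ee_pos: [512.2, -190.2, 200.5]
tool_rot: [2.461, -1.953, -0.0]
contact_force: [0.5, 0.2, -5.6]
gripper_width: 13.7
grasp_force: 30.0
t: 22.35
ee_pos: [516.2, -251.1, 200.5]
tool_rot: [-2.458, 1.956, 0.0]
contact_force: [-0.8, -0.0, -5.9]
gripper_width: 14.1
grasp_force: 30.0
wrist 0.64 [204.0, 276.2] [[ 574.7 -238.8  169.7]]
10 [27, 161, 156, 80, 30, 22, 20] 609.5 -347.0 -314.3 143.0 179.0
11 [26, 186, 159, 67, 22, 22, 17] 603.7 -357.7 -324.9 143.0 179.0
12 [27, 205, 161, 50, 21, 22, 18] 597.8 -368.3 -335.4 143.0 179.0
13 [27, 239, 145, 34, 24, 19, 20] 591.6 -378.8 -345.8 143.0 179.0
14 [45, 254, 127, 24, 24, 21, 15] 585.3 -389.1 -356.1 143.0 179.0
15 [64, 264, 101, 26, 25, 19, 14] 578.8 -399.4 -366.3 143.0 179.0
16 [96, 250, 85, 28, 25, 21, 14] 572.2 -409.5 -376.4 143.0 179.0
TCP [ 516.3 -250.8  200.7] t 22.65 w 14.1 F [-0.4 -0.1 -6.2]
shift [ 0.0002 -0.0019 -0.0003] turn [-0.01 -0.    0.  ]
```

View pics/f_side.png

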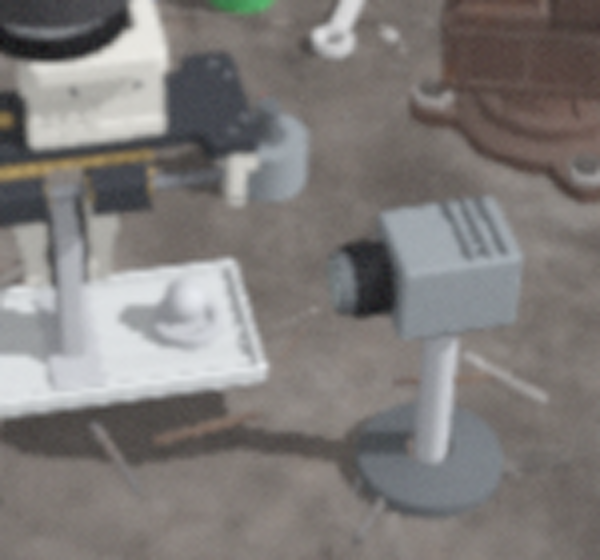

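The side crop shows the tray level with the ball in its pocket at crop (188,300), facing the lens at (345,280). I'll fit the ball's centre and work out the last small correction.

```bash
python3 - <<'E'
from h import *
from scipy.optimize import least_squares
f=grab('wrist'); s=f['s']
v,u=np.mgrid[225:300,160:250]; P=world(f,np.c_[u.ravel(),v.ravel()])
c0=np.array([579.6,-236.2,160]); 
for _ in range(4):
    k=abs(np.linalg.norm(P-c0,axis=1)-12)<(5 if _<2 else 2.5); k&=P[:,2]>155
    c0=least_squares(lambda c:np.linalg.norm(P[k]-c,axis=1)-12,c0,loss='soft_l1').x
print('ball',c0,k.sum())
# lens face plane
v,u=np.mgrid[0:290,0:330]; P=world(f,np.c_[u.ravel(),v.ravel()])
L=P[(P[:,2]>137)&(P[:,2]<183)&(np.hypot(P[:,0]-665,P[:,1]+217)<35)]
a=np.radians(14); q=L[:,:2]@[np.cos(a),np.sin(a)]; L=L[q<q.min()+4]
n=np.linalg.svd(L-L.mean(0))[2][2]; n*=np.sign(n[0]); print('plane n',n,np.degrees(np.arctan2(n[1],n[0])),L.mean(0),len(L))
go(518.4,-252.2,201,-76.5)
E
```

```text
ball [ 576.41289022 -233.7870677   160.05530646] 1276
plane n [ 0.96520258  0.26130876 -0.01008551] 15.148522671376428 [ 660.27687276 -221.0656476   162.44993662] 1810
TCP [ 516.3 -250.8  200.6] t 22.7 w 14.0 F [-1.4 -0.2 -5.7]
shift [ 0.0018 -0.0018 -0.0004] turn [-0.01 -0.   -0.49]
```

```bash
python3 -c "
from h import *
go(521,-255.5,200.5,-76)"
```

```text
TCP [ 516.3 -250.8  200.6] t 22.7 w 14.0 F [-1.4 -0.2 -5.7]
shift [ 0.0056 -0.0036  0.0001] turn [-0.01 -0.   -0.99]
```

```bash
python3 -m pendant '0.0003 -0.0002 0 0 0 -0.1 255; 0.001 -0.0006 0 0 0 -0.2 255; 0.002 -0.0013 0 0 0 -0.4 255; 0.003 -0.002 0 0 0 -0.6 255; 0.004 -0.0026 0 0 0 -0.8 255; 0.005 -0.0032 0 0 0 -0.9 255; 0.0055 -0.0036 0 0 0 -1 255; 0.0056 -0.0036 0 0 0 -1 255; 0.0056 -0.0036 0 0 0 -1 255; 0.0056 -0.0036 0 0 0 -1 255'
python3 -m pendant '0 0 0 0 0 0 255; 0 0 0 0 0 0 255; 0 0 0 0 0 0 255; 0 0 0 0 0 0 255; 0 0 0 0 0 0 255; 0 0 0 0 0 0 255; 0 0 0 0 0 0 255; 0 0 0 0 0 0 255; 0 0 0 0 0 0 255; 0 0 0 0 0 0 255'
python3 - <<'E'
from h import *
from scipy.optimize import least_squares
f=grab('wrist')
v,u=np.mgrid[225:300,160:250]; P=world(f,np.c_[u.ravel(),v.ravel()]); c0=np.array([582,-240,160.])
for i in range(4):
    k=(abs(np.linalg.norm(P-c0,axis=1)-12)<(5 if i<2 else 2.5))&(P[:,2]>155)
    c0=least_squares(lambda c:np.linalg.norm(P[k]-c,axis=1)-12,c0,loss='soft_l1').x
print('ball',c0); go(521,-255.5,200.5,-76); print(env.observe()['qvel'].round(3))
g=grab('top')
for d in masks_of('top','cover'): Q=cloud(g,d['region']); print('cover',d['point'],np.median(Q[Q[:,2]>55],0).round())
E
```

```text
t: 23.53
ee_pos: [520.9, -255.7, 200.5]
tool_rot: [2.475, -1.935, -0.0]
contact_force: [0.0, -0.5, -6.0]
gripper_width: 13.7
grasp_force: 30.0
t: 24.37
ee_pos: [521.0, -255.7, 200.5]
tool_rot: [2.475, -1.935, -0.0]
contact_force: [0.0, -0.3, -5.5]
gripper_width: 13.4
grasp_force: 30.0
ball [ 580.8499714  -237.67287812  159.94719392]
TCP [ 521.  -255.7  200.6] t 24.42 w 14.1 F [ 0.  -0.  -6.3]
shift [-0.0002 -0.0001  0.0001] turn [ 0.    0.   -0.02]
[-0.    -0.001 -0.002 -0.     0.002  0.001]
cover [241.3, 210.1] [594. 300.  64.]
cover [224.2, 241.3] [499. 300.  65.]
```

```bash
python3 -c "
from plant import job
print(job.sign_off())"
```

```text
the job is handed in; nothing more can be done
None
```

The job is handed in: the grey cover was set on the bench knob up at about (621, 71) mm, and the tray is held level and still with the ball in its pocket, 160 mm up and within about 2 mm of my estimated focus point. The sign-off returned no verdict. The last top-view check did not pick up the grey cover, which was last seen standing before the carry.

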